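Tongs into the free cutlery case

TASK

Put the tongs away in the cutlery case that has no bottle standing on it: lift that case's lid, without flinging it, until it leans back on its stop, then lay the tongs flat on the floor of the case and leave the lid open for the waiter. Leave the other case shut with its bottle standing on it, and leave everything else where it stands.

Things in the scene. Friction and masses are not known exactly. Their poses are not given: they have to be found in the camera images.
- case_a: one of two alike cutlery cases of light wood, fixed: 140 (its x) by 220 (its y) by 60 mm tall, walls and floor 6 mm thick, so the inside is 128 x 208 mm and 54 mm deep. It stands on a fixed round trivet 12 mm thick and 236 mm across. Origin at the centre of its underside; -x is the front (robot side), +x the hinge side
- lid_a (a joint): hinge angle of the lid of case_a, rad: 0 shut, 1.8 leaning back on its stop. The lid (red lacquered wood, 140 x 220 x 8 mm, 0.25 kg) falls shut when let go below about 1.4 rad and falls back onto its stop beyond about 1.5
- lid_a_handle (a point): middle of the steel bar handle of the lid of case_a: a round bar about 100 mm long, parallel to the hinge, its centre 35 mm off the lid's top face, 128 mm from the hinge line and 12 mm behind the lid's front edge. z points out of the lid's top face, y along the bar
- lid_a_hinge (a point): middle of the hinge line of the lid of case_a, at the underside of the lid's far edge; the line runs along its y, and it turns with the lid (its x runs from the front edge to the hinge)
- case_b: one of two alike cutlery cases of light wood, fixed: 140 (its x) by 220 (its y) by 60 mm tall, walls and floor 6 mm thick, so the inside is 128 x 208 mm and 54 mm deep. It stands on a fixed round trivet 12 mm thick and 236 mm across. Origin at the centre of its underside; -x is the front (robot side), +x the hinge side
- lid_b (a joint): hinge angle of the lid of case_b, rad: 0 shut, 1.8 leaning back on its stop. The lid (red lacquered wood, 140 x 220 x 8 mm, 0.25 kg) falls shut when let go below about 1.4 rad and falls back onto its stop beyond about 1.5
- lid_b_handle (a point): middle of the steel bar handle of the lid of case_b: a round bar about 100 mm long, parallel to the hinge, its centre 35 mm off the lid's top face, 128 mm from the hinge line and 12 mm behind the lid's front edge. z points out of the lid's top face, y along the bar
- lid_b_hinge (a point): middle of the hinge line of the lid of case_b, at the underside of the lid's far edge; the line runs along its y, and it turns with the lid (its x runs from the front edge to the hinge)
- tongs: closed serving tongs lying on the table, black handles and steel jaws, one rigid piece, 170 mm long (its x, jaws to +x), 28 mm wide over the handles (y), 22 mm high (z), about 0.14 kg; origin at the middle of its underside, where the handles can be gripped across y
- sauce: amber sauce bottle with a red cap, 50 mm across, 140 mm tall, standing on the lid of one of the two cases; origin at the centre of its underside
- green_bottle: tall green glass bottle, 64 mm across, 200 mm tall, standing on the table; bystander; origin at the centre of its underside
- rice_a: closed round steel rice bowl with its cover on, solid, 100 mm across, 62 mm tall; bystander; origin at the centre of its underside
- rice_b: closed round steel rice bowl with its cover on, solid, 100 mm across, 62 mm tall; bystander; origin at the centre of its underside
- cup: aluminium cup, 70 mm across the rim, 70 mm tall; bystander; origin at the centre of its underside
- mug: blue mug, 76 mm across, 85 mm tall, with a handle on its +y side; bystander; origin at the centre of its underside
- dish: white bowl, 96 mm across, 35 mm tall; bystander; origin at the centre of its underside
Not all that is in view belongs to the job. Leave any green or orange look-alike of the tongs alone.

How it is judged:
By the outcome, as a careful person would: the job done as asked, in the order asked, and still so for the second after the job is handed in, with the robot touching nothing.
It also fails if it takes over 64 s, if anything falls off the work surface, if the arm or the gripper's body presses on something with over 40 N, if the wrist force passes 120 N, or if a joint passes its speed limit or range.

ROBOT

A 6-joint arm with a two-finger parallel gripper is mounted at the origin on the work surface. World frame = base frame: x ahead of the robot, y to its left, z up, the work surface at z = 0. Lengths are in mm, angles in rad, forces in N, time in s.
With the tool pointing down it reaches from about 275 to 1000 mm from the base axis. Payload 8.4 kg.
Tool frame: the origin (TCP) lies between the finger pads; the fingertips stand 8 mm ahead of it and the grasp point (between the pads) lies 11 mm behind it (ctrl.tcp_to_tips is the distance from the TCP to the fingertips, in mm); z points along the fingers, y is the line along which they close (so a half turn about z gives the same grasp; the last joint's range is limited). The gripper opens to 85 mm and grips with 20 to 120 N. Pads are 22 mm wide; open, the fingers measure 114 mm over their backs; the gripper's body (76 mm by 85 mm) begins 54 mm behind the grasp point. The pads swing forward as they close: fully open they stand 13 mm farther back than shut.
Start: joints at [1.143, 0.353, 1.633, -0, 1.155, -0.002], TCP at [258.155, 569.196, 239.281] pointing down, gripper open.
Joint ranges: [-2.63, 2.63], [-0.92, 2.1], [0.06, 2.66], [-1.3, 4.44], [0, 2.69], [-3.02, 3.02]. Speed limits (rad/s): [2.22, 2.22, 2.79, 3.14, 3.14, 3.14].

INTERFACE

Orientations are given as a unit quaternion [w, x, y, z].
In Python, from cell import ctrl gives the robot as it stands.
- The arm moves only by the shell command python3 -m jog 'ROWS'. ROWS is JSON, one flat list of numbers, 5 for each row, row after row: the shift along the tool's x, y, z in cm, then the turn about the tool's z in rad, then the closure, from 0 (fully open) to 1 (shut). A call has 1 to 12 rows; each row shifts and turns the commanded pose from where the row before left it, along the tool's axes as they then stand; what a row does not reach is not made up. A row lasts 1/8 s, in which the tool goes at most 62.5 mm and 10.7 degrees, less where a joint would pass 70% of its speed; a pose out of reach is approached as far as the arm can. A call is refused whole if a number of a shift passes 6.25 or a number of a turn 0.188, either way. A call with a gripper value outside its range is refused whole. The fingers move at their own pace and stop on an object; the grip force is fixed at half the most. Time passes only in rows, so rows that do not move let the fingers close. It gives the time, the measured TCP pose, the force, the opening and the grip force at its end, in the units of the state.
- ctrl.read_state(): the state, without advancing time (a new reading comes with each control period).
- ctrl.capture(name): name is "scene" or "top" or "wrist"; returns a dict with "color" (420x560x3 uint8, red, green, blue), "depth" (420x560 float32, mm along the optical axis (not along the pixel's ray), 0 where there is no reading), "fx", "fy", "cx", "cy" (pixels), "extrinsics" (4x4, takes a point from camera to world coordinates). Camera axes: x right, y up, looking along -z (the intrinsics and any distortion apply to the point x, -y, -z); pixel columns grow to the right and rows downward; lengths in mm; the calibration is good to about 2 mm. A picture is of the moment at which its call begins.
- ctrl.hand_in(): hands the job in; it is judged then, once.
The state is a dict: "time_s": time; "q": joint angles; "joint_vel": joint speeds; "joint_torque": joint torques, N m; "position": TCP position; "tool_rot": TCP orientation; "ft_force": force on the tool from outside, world axes, zero at the start; "moment": the same for the moment, N m; "opening": finger opening in mm; "grasp_force": force on a finger pad.
Only numpy, scipy, OpenCV 4.12 (cv2) and the standard library are available. Lean on these libraries where they do the work, as an engineer would, in place of code of your own. Each camera call takes 0.05 s, during which the arm holds its last target. There are 200 camera calls.

## Working session

There is one attempt and no reset: what is moved stays moved. The work goes in short steps, Python scripts to look and compute and a shell command to move; the robot and the scene stay as the last step left them, time stands still between calls to the robot, and variables do not carry over. Pictures are saved under pics/ and viewed, at most 10 in all, crops included, and the job is handed in when it is done.

```bash
mkdir -p pics; ls
python3 - <<'E'
from cell import ctrl
import cv2,numpy as np
for n in("scene","top"):
    c=ctrl.capture(n); cv2.imwrite(f"pics/{n}0.png",c["color"][:,:,::-1]); np.savez(f"pics/{n}0.npz",**c)
    print(n,c["fx"],c["fy"],c["cx"],c["cy"],np.round(c["extrinsics"],3).tolist(),[k for k in c])
print(ctrl.read_state(), ctrl.tcp_to_tips)
E
```

```text
pics
scene 522.2782412097066 522.2782412097066 281.77585305158937 210.58280526668943 [[0.676, -0.424, 0.603, 1547.837], [0.736, 0.41, -0.538, -960.364], [-0.019, 0.808, 0.589, 1137.697], [0.0, 0.0, 0.0, 1.0]] ['color', 'depth', 'fx', 'fy', 'cx', 'cy', 'extrinsics']
top 410.53048752288225 410.53048752288225 277.84320072634944 207.11786845857605 [[0.003, 0.998, -0.069, 380.152], [-1.0, 0.002, -0.013, -2.071], [-0.013, 0.069, 0.998, 1621.108], [0.0, 0.0, 0.0, 1.0]] ['color', 'depth', 'fx', 'fy', 'cx', 'cy', 'extrinsics']
{'time_s': 0.1, 'q': array([ 1.14261118e+00,  3.53577380e-01,  1.63405606e+00, -1.71976232e-05,
        1.15521800e+00, -2.40558767e-03]), 'joint_vel': array([-0.00019097, -0.0011346 , -0.00250632,  0.00107404, -0.00063454,
        0.0019445 ]), 'joint_torque': array([ 1.91376879e-03, -6.06357265e+01, -3.42818356e+01,  9.53488075e-05,
        4.00714649e-03,  4.15816203e-05]), 'position': array([257.97735247, 568.81130147, 238.63928393]), 'tool_rot': array([-1.26777860e-04,  2.11281880e-01,  9.77424970e-01, -6.16542675e-04]), 'ft_force': array([ 0.33130201, -0.1279856 ,  0.26002145]), 'moment': array([0.00722964, 0.01379362, 0.06815511]), 'grasp_force': 0.0, 'opening': 85.36417853100305} 8.0
```

View pics/scene0.png

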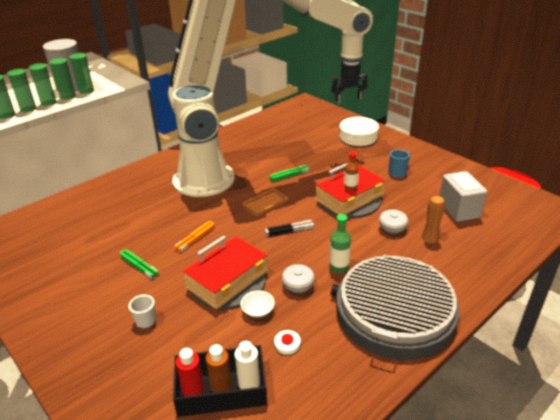

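View pics/top0.png

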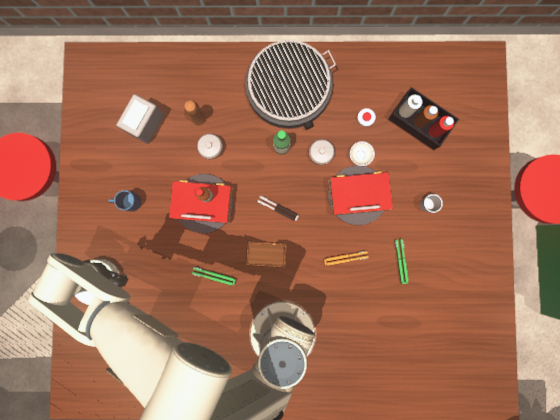

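Both views agree on the layout. The sauce bottle stands on the left case (top ~204,202), so the free case is the right one (top ~360,193; scene ~227,272). The tongs are black and steel at top ~(278,208), with jaws to the upper left. The green and orange look-alikes stay where they are.

```bash
cat > h.py <<'E'
import numpy as np, cv2
from scipy.spatial.transform import Rotation as R
def cloud(c):
    v,u=np.mgrid[:420,:560]; d=c["depth"].astype(float)
    p=np.stack([(u-c["cx"])/c["fx"]*d,-(v-c["cy"])/c["fy"]*d,-d],-1)
    E=c["extrinsics"]; return p@E[:3,:3].T+E[:3,3]
def ray(c,uv,z):
    E=c["extrinsics"]; uv=np.atleast_2d(uv).astype(float)
    d=np.c_[(uv[:,0]-c["cx"])/c["fx"],-(uv[:,1]-c["cy"])/c["fy"],-np.ones(len(uv))]@E[:3,:3].T
    o=E[:3,3]; return o+d*((z-o[2])/d[:,2])[:,None]
def go(s,target,yaw_y):
    """shift in tool cm and turn so the tool y lies along yaw_y (mod pi), tool down"""
    q=s["tool_rot"]; M=R.from_quat([q[1],q[2],q[3],q[0]]).as_matrix()
    a=np.arctan2(M[1,1],M[0,1]); t=-(yaw_y-a); t=(t+np.pi/2)%np.pi-np.pi/2
    return np.round(M.T@(np.array(target)-s["position"])/10,2),np.round(t,3)
def box(P):
    r=cv2.minAreaRect(P[:,:2].astype(np.float32)); return [np.round(x,1) for x in r]
E
python3 - <<'E'
from h import *
rois={"top":dict(case=(320,400,160,225),tongs=(252,304,188,226)),"scene":dict(case=(180,275,230,310),tongs=(262,318,215,240))}
for n in("top","scene"):
    c=dict(np.load(f"pics/{n}0.npz")); W=cloud(c); hsv=cv2.cvtColor(c["color"],cv2.COLOR_RGB2HSV).astype(int)
    H,S,V=hsv[...,0],hsv[...,1],hsv[...,2]
    def m(k):
        a=np.zeros((420,560),bool);u0,u1,v0,v1=rois[n][k];a[v0:v1,u0:u1]=1;return a&(c["depth"]>0)
    red=m("case")&((H<4)|(H>175))&(S>200)&(V>150)
    P=W[red]; print(n,"lid",len(P),np.round(np.median(P,0),1),box(P[abs(P[:,2]-np.median(P[:,2]))<8]))
    C=m("case"); P=W[C&(W[...,2]>95)&(W[...,2]<140)]
    if len(P)>5: print(" handle pts",len(P),np.round(P.mean(0),1),np.percentile(P[:,2],[5,50,95]).round(1),box(P))
    g=m("case")&(S<70)&(V>120); P=W[g]; print(" handle col",g.sum(),np.round(P.mean(0),1) if len(P) else 0, np.percentile(P[:,2],[5,50,95]).round(1))
    # tongs : dark or grey
    t=m("tongs"); dk=t&(V<60); st=t&(S<80)&(V>100)
    for nm,k in(("dark",dk),("steel",st)):
        P=W[k]; print(" ",nm,len(P),np.round(P.mean(0),1) if len(P) else 0,box(P) if len(P)>4 else 0, np.percentile(P[:,2],[5,50,95]).round(1) if len(P) else 0)
    P=W[dk|st];P=P[P[:,2]>6]; print("  both",np.median(P,0).round(1),box(P))
    # table check
    print(" table z",np.median(W[t][W[t][:,2]<8][:,2]))
E
```

```text
top lid 0 [nan nan nan] [array([0., 0.]), array([0., 0.]), np.float64(0.0)]
 handle pts 89 [ 481.7 -298.1  119.2] [113.4 119.5 123.9] [array([ 482.1, -299.1]), array([ 10.9, 107.8]), np.float64(5.6)]
 handle col 780 [ 538.  -291.4   23.7] [  5.7  12.8 118.4]
  dark 0 0 0 0
  steel 119 [503.3  50.5  12.2] [array([486.7,  21.1]), array([171.4,  32. ]), np.float64(61.5)] [-2.8 16.1 23.5]
  both [506.7  62.1  18.5] [array([484.5,  22.2]), array([167.7,  27.4]), np.float64(61.3)]
 table z -0.8123968490294828
scene lid 2088 [ 547.  -304.    79.9] [array([ 542. , -296.4]), array([142.7, 219.4]), np.float64(6.0)]
 handle pts 132 [ 485.6 -304.   115.7] [100.2 117.5 123.2] [array([ 484.9, -302.1]), array([ 16.4, 113.5]), np.float64(6.5)]
 handle col 740 [ 657.6 -292.4   26.7] [  4.4  16.9 117.9]
  dark 166 [479.9 -15.9  15.1] [array([475.7, -13.3]), array([85.7, 34.1]), np.float64(64.4)] [ 2.9 16.7 23.6]
  steel 155 [508.1  50.3  14.6] [array([489.7,  15.1]), array([168.,  36.]), np.float64(66.1)] [ 5.7 15.2 22. ]
  both [494.5  12.9  16.4] [array([489.7,  15.1]), array([168.,  36.]), np.float64(66.1)]
 table z -0.35461429874771966
  return _methods._mean(a, axis=axis, dtype=dtype,
  ret = um.true_divide(
  ret = ret.dtype.type(ret / rcount)
```

Run:
```python
from h import *
from cell import ctrl
s=ctrl.read_state(); print(go(s,[483.5,-301,320],0.105), s["q"].round(3))
for n in ("tongs",): print(go(s,[487,18,320],np.deg2rad(63)+np.pi/2))
c=ctrl.capture("wrist"); E=c["extrinsics"]; print(E.round(2),s["position"])
```

```text
(array([-56.46, -69.91,  -8.05]), np.float64(1.04)) [ 1.143  0.354  1.634 -0.     1.155 -0.002]
(array([-43.61, -40.71,  -8.08]), np.float64(-1.525))
[[ 4.1000e-01 -8.7000e-01 -2.6000e-01  1.9023e+02]
 [ 9.1000e-01  3.9000e-01  1.2000e-01  5.9933e+02]
 [-0.0000e+00 -2.9000e-01  9.6000e-01  3.7260e+02]
 [ 0.0000e+00  0.0000e+00  0.0000e+00  1.0000e+00]] [257.97735247 568.81130147 238.63928393]
```

```bash
python3 -m jog '[0,0,-4,0,0, 0,0,-4,0,0, -2,-2.5,0,0,0, -3.5,-4.4,0,0,0, -3.5,-4.4,0,0,0, -3.5,-4.4,0,0,0, -3.5,-4.4,0,0,0, -3.5,-4.4,0,0,0, -3.5,-4.4,0,0,0, -3.5,-4.4,0,0,0, -3.5,-4.4,0,0,0, -3.5,-4.4,0,0,0]' && python3 -m jog '[-3.5,-4.4,0,0,0, -3.5,-4.4,0,0,0, -3.5,-4.4,0,0,0, -3.5,-4.4,0,0,0, -3.5,-4.4,0,0,0, -2.5,-3,0,0,0, 0,0,0,0.17,0, 0,0,0,0.17,0, 0,0,0,0.17,0, 0,0,0,0.17,0, 0,0,0,0.17,0, 0,0,0,0.17,0]'
python3 - <<'E'
from h import *
from cell import ctrl
s=ctrl.read_state(); print(go(s,[483.5,-301,320],0.105), s["q"].round(3))
E
```

```text
time_s: 1.65
position: [389.4, 45.7, 319.4]
tool_rot: [0.0, 0.211, 0.977, 0.0]
ft_force: [0.9, 0.3, 0.8]
opening: 85.2
grasp_force: 0.0
time_s: 3.15
position: [468.1, -262.7, 319.0]
tool_rot: [-0.0, 0.664, 0.748, -0.0]
ft_force: [-0.2, 0.9, 0.3]
opening: 85.0
grasp_force: 0.0
(array([-3.98,  1.08, -0.1 ]), np.float64(0.014)) [-0.514  0.145  1.727  0.     1.27  -0.634]
```

```bash
python3 -m jog '[-2,0.5,0,0.014,0, -2,0.6,0,0,0, 0,0,0,0,0]'
python3 - <<'E'
from h import *
from cell import ctrl
c=ctrl.capture("wrist"); np.savez("pics/w1.npz",**c); cv2.imwrite("pics/w1.png",c["color"][:,:,::-1])
W=cloud(c); z=W[...,2]; a=(c["depth"]>0)&(W[...,0]>430)&(W[...,0]<640)&(W[...,1]<-150)
lid=a&(z>76)&(z<86); print("lid",lid.sum(),np.median(z[lid]),box(W[lid]))
h=a&(z>100)&(z<130);P=W[h]; print("h",len(P),P.mean(0).round(1),np.percentile(P[:,2],[5,50,95]),box(P))
E
```

```text
time_s: 3.52
position: [484.5, -303.3, 318.9]
tool_rot: [0.0, 0.667, 0.745, -0.0]
ft_force: [-0.2, 0.3, -0.3]
opening: 85.6
grasp_force: 0.0
lid 17991 79.91645509637402 [array([ 542. , -295.4]), array([144.1, 219.7]), np.float64(5.4)]
h 878 [ 481.9 -298.2  119.2] [116.43761806 119.44807181 121.17324765] [array([ 482.2, -301. ]), array([ 11., 109.]), np.float64(5.4)]
```

View pics/w1.png

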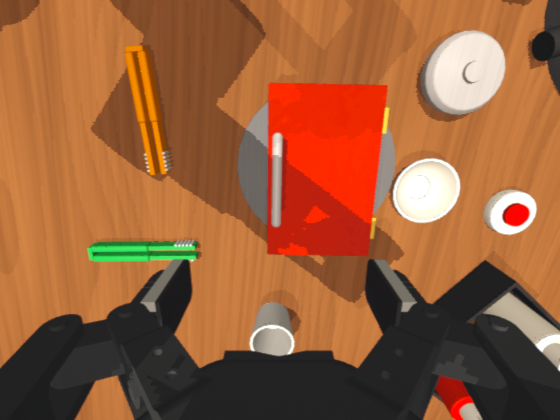

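The handle bar is at wrist pixels (277,180) along the lid's front edge, nearly parallel to the tool's x axis, and nothing blocks the descent. It measures (483,-301), top 119, over a lid top at 80, which matches the stated 35 mm offset.

```bash
python3 -m jog '[0.25,-0.12,2,0,0, 0,0,4,0,0, 0,0,4,0,0, 0,0,4,0,0, 0,0,4,0,0, 0,0,2.2,0,0.4, 0,0,1,0,0.6, 0,0,0,0,0.7]' && python3 -m jog '[0,0,0,0,1, 0,0,0,0,1, 0,0,0,0,1, 0,0,0,0,1]'
python3 - <<'E'
from h import *
from cell import ctrl
s=ctrl.read_state();print(s["position"],s["tool_rot"],s["ft_force"],s["opening"],s["grasp_force"])
q=s["tool_rot"]; M=R.from_quat([q[1],q[2],q[3],q[0]]).as_matrix(); print(M.round(3))
E
```

```text
time_s: 4.58
position: [482.3, -298.9, 107.1]
tool_rot: [-0.0, 0.667, 0.745, -0.0]
ft_force: [0.4, 0.3, 1.0]
opening: 32.1
grasp_force: 0.0
time_s: 5.08
position: [482.1, -299.4, 108.4]
tool_rot: [0.0, 0.667, 0.745, -0.0]
ft_force: [-4.6, -1.5, 5.9]
opening: 8.8
grasp_force: 58.7
[ 482.07837516 -299.38820332  108.42953493] [ 2.61698898e-04  6.66746271e-01  7.45284665e-01 -3.30590646e-04] [-4.58937034 -1.45998007  5.87985604] 8.77782967164604 58.655017018318176
[[-0.111  0.994 -0.   ]
 [ 0.994  0.111 -0.001]
 [-0.001 -0.    -1.   ]]
```

Run:
```python
import numpy as np
r=np.hypot(128,43);p=np.arctan2(43,128)
t=np.linspace(0,1.8,37); y=-r*np.cos(p+t)/10; z=-r*np.sin(p+t)/10
for i in range(36): print(round(t[i+1],2),round(y[i+1]-y[i],2),round(z[i+1]-z[i],2),'|',round(y[i+1]-y[0],1),round(z[i+1]-z[0],1))
```

```text
0.05 0.23 -0.63 | 0.2 -0.6
0.1 0.26 -0.62 | 0.5 -1.3
0.15 0.29 -0.61 | 0.8 -1.9
0.2 0.32 -0.59 | 1.1 -2.5
0.25 0.35 -0.58 | 1.5 -3.0
0.3 0.38 -0.56 | 1.8 -3.6
0.35 0.41 -0.54 | 2.3 -4.1
0.4 0.43 -0.52 | 2.7 -4.6
0.45 0.46 -0.49 | 3.1 -5.1
0.5 0.48 -0.47 | 3.6 -5.6
0.55 0.51 -0.45 | 4.1 -6.1
0.6 0.53 -0.42 | 4.7 -6.5
0.65 0.55 -0.39 | 5.2 -6.9
0.7 0.57 -0.37 | 5.8 -7.2
0.75 0.59 -0.34 | 6.4 -7.6
0.8 0.6 -0.31 | 7.0 -7.9
0.85 0.62 -0.28 | 7.6 -8.2
0.9 0.63 -0.25 | 8.2 -8.4
0.95 0.64 -0.21 | 8.9 -8.6
1.0 0.65 -0.18 | 9.5 -8.8
1.05 0.66 -0.15 | 10.2 -8.9
1.1 0.67 -0.12 | 10.8 -9.1
1.15 0.67 -0.08 | 11.5 -9.1
1.2 0.67 -0.05 | 12.2 -9.2
1.25 0.67 -0.01 | 12.8 -9.2
1.3 0.67 0.02 | 13.5 -9.2
1.35 0.67 0.05 | 14.2 -9.1
1.4 0.67 0.09 | 14.9 -9.0
1.45 0.66 0.12 | 15.5 -8.9
1.5 0.66 0.15 | 16.2 -8.8
1.55 0.65 0.19 | 16.8 -8.6
1.6 0.64 0.22 | 17.5 -8.4
1.65 0.63 0.25 | 18.1 -8.1
1.7 0.61 0.28 | 18.7 -7.8
1.75 0.6 0.31 | 19.3 -7.5
1.8 0.58 0.34 | 19.9 -7.2
```

```bash
python3 -m jog '[0,0.23,-0.63,0,1, 0,0.26,-0.62,0,1, 0,0.29,-0.61,0,1, 0,0.32,-0.59,0,1, 0,0.35,-0.58,0,1, 0,0.38,-0.56,0,1]'
```

```text
time_s: 5.82
position: [499.2, -297.7, 144.0]
tool_rot: [-0.0, 0.667, 0.745, -0.001]
ft_force: [-8.7, -5.6, 1.5]
opening: 8.6
grasp_force: 58.4
```

```bash
python3 -m jog '[0,0.41,-0.54,0,1, 0,0.43,-0.52,0,1, 0,0.46,-0.49,0,1, 0,0.48,-0.47,0,1, 0,0.51,-0.45,0,1, 0,0.53,-0.42,0,1, 0,0.55,-0.39,0,1, 0,0.57,-0.37,0,1, 0,0.59,-0.34,0,1, 0,0.6,-0.31,0,1, 0,0.62,-0.28,0,1, 0,0.63,-0.25,0,1]'
python3 - <<'E'
from cell import ctrl
import cv2
c=ctrl.capture("scene"); cv2.imwrite("pics/s2.png",cv2.resize(c["color"][160:320,130:330,::-1],None,fx=3,fy=3))
E
```

```text
time_s: 7.32
position: [564.2, -291.5, 193.6]
tool_rot: [0.002, 0.667, 0.745, -0.001]
ft_force: [-4.0, -6.2, 5.1]
opening: 8.5
grasp_force: 61.4
```

View pics/s2.png

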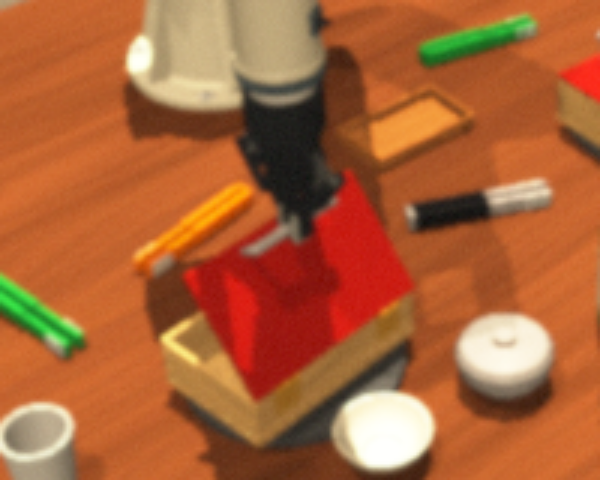

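The lid is half open, about 50°, and the fingers at (295,215) in the crop still hold the bar. Forces are low, so I'll carry on along the arc.

```bash
python3 -m jog '[0,0.64,-0.21,0,1, 0,0.65,-0.18,0,1, 0,0.66,-0.15,0,1, 0,0.67,-0.12,0,1, 0,0.67,-0.08,0,1, 0,0.67,-0.05,0,1, 0,0.67,-0.01,0,1, 0,0.67,0.02,0,1, 0,0.67,0.05,0,1, 0,0.67,0.09,0,1]' && python3 -m jog '[0,0.66,0.12,0,1, 0,0.66,0.15,0,1, 0,0.65,0.19,0,1, 0,0.64,0.22,0,1]'; python3 -m jog '[0,0.63,0.25,0,1, 0,0.61,0.28,0,1]'
```

```text
time_s: 8.62
position: [631.0, -283.6, 199.6]
tool_rot: [0.002, 0.667, 0.745, 0.0]
ft_force: [-0.8, -5.9, 5.2]
opening: 8.9
grasp_force: 61.8
time_s: 9.12
position: [657.1, -281.3, 192.5]
tool_rot: [0.002, 0.667, 0.745, -0.0]
ft_force: [-0.2, -8.6, 4.9]
opening: 8.7
grasp_force: 61.6
time_s: 9.38
position: [669.1, -280.1, 186.8]
tool_rot: [0.002, 0.667, 0.745, -0.0]
ft_force: [-1.1, -9.0, 3.9]
opening: 8.8
grasp_force: 62.2
```

```bash
python3 -m jog '[0,0.4,0.2,0,1, 0,0.3,0.16,0,1]';  python3 -m jog '[0,0.25,0.14,0,1, 0,0.2,0.12,0,1, 0,0,0,0,1]'
```

```text
time_s: 9.62
position: [676.4, -279.2, 183.3]
tool_rot: [0.002, 0.667, 0.745, -0.0]
ft_force: [1.1, -8.2, 2.6]
opening: 8.9
grasp_force: 61.4
time_s: 10.0
position: [679.9, -278.8, 181.1]
tool_rot: [0.001, 0.667, 0.745, -0.001]
ft_force: [-2.1, -8.1, 7.5]
opening: 8.7
grasp_force: 61.8
```

```bash
python3 -m jog '[0,0.15,0.1,0,1, 0,0.15,0.1,0,1, 0,0,0,0,1]'
python3 - <<'E'
from h import *
from cell import ctrl
c=ctrl.capture("scene"); cv2.imwrite("pics/s3.png",cv2.resize(c["color"][140:340,130:330,::-1],None,fx=3,fy=3))
W=cloud(c);hsv=cv2.cvtColor(c["color"],cv2.COLOR_RGB2HSV).astype(int)
m=((hsv[...,0]<4)|(hsv[...,0]>175))&(hsv[...,1]>200)&(hsv[...,2]>110)&(W[...,2]>60)&(W[...,1]<-150)&(W[...,1]>-420)&(W[...,0]<720)&(W[...,0]>450)
P=W[m]; n=np.linalg.svd(P-P.mean(0),full_matrices=False)[2][2]; print(len(P),P.mean(0).round(),n.round(3))
E
```

```text
time_s: 10.38
position: [680.1, -278.8, 180.9]
tool_rot: [-0.0, 0.667, 0.745, -0.002]
ft_force: [-19.0, -5.7, 24.6]
opening: 8.6
grasp_force: 63.7
139 [ 649. -333.  189.] [ 0.97   0.095 -0.225]
```

View pics/s3.png

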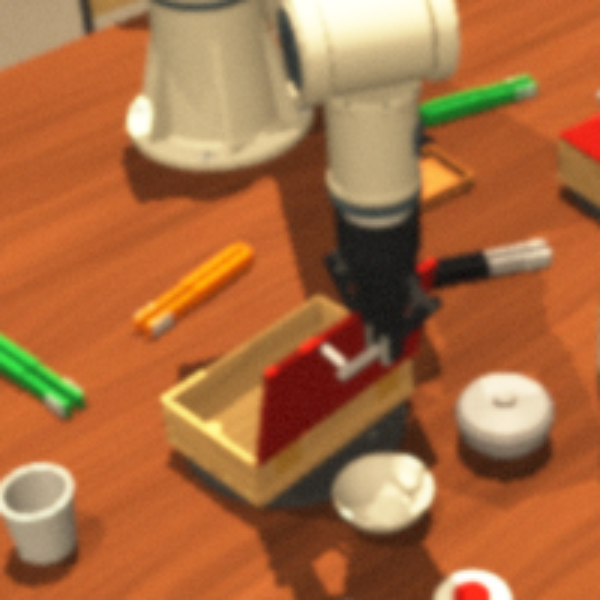

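The lid is at its stop: the fitted plane leans 103° and the force rises. I'll relax, open slightly to clear the lid, and rise.

```bash
python3 -m jog '[0,-0.2,-0.15,0,1, 0,0,0,0,0.75, 0,0,0,0,0.75, 0,0,0,0,0.75]' && python3 -m jog '[0,0,-0.5,0,0.75, 0,0,-1,0,0.75, 0,0,-1.5,0,0.75, 0,0,-3,0,0.75, 0,0,-4,0,0.75, 0,0,-4,0,0.6, 0,0,0,0,0.3]'
python3 - <<'E'
from h import *
from cell import ctrl
s=ctrl.read_state(); print(s["position"],s["q"].round(2)); print(go(s,[487,18,250],np.deg2rad(63)+np.pi/2))
E
```

```text
time_s: 10.92
position: [680.8, -276.3, 178.7]
tool_rot: [-0.0, 0.667, 0.745, 0.0]
ft_force: [-0.0, 0.3, -0.6]
opening: 21.6
grasp_force: 0.0
time_s: 11.8
position: [682.4, -277.6, 324.9]
tool_rot: [0.004, 0.667, 0.745, 0.001]
ft_force: [-0.0, -0.4, 0.4]
opening: 51.2
grasp_force: 0.0
[ 682.36060365 -277.55105579  324.8957199 ] [-0.39  0.47  1.27  0.    1.39 -0.5 ]
(array([ 31.56, -16.2 ,   7.25]), np.float64(0.582))
```

```bash
python3 -m jog '[2,-1,0,0,0, 4,-2,0,0,0, 4,-2,0,0,0, 4,-2,0,0,0, 4,-2,0,0,0, 4,-2,0,0,0, 4,-2,0,0,0, 3.5,-2,0.5,0,0, 2,-1.2,1.5,0,0, 0,0,1,0.15,0, 0,0,0,0.17,0, 0,0,0,0.17,0]' && python3 -m jog '[0,0,0,0.092,0, 0,0,0,0,0, 0,0,0,0,0]'
python3 - <<'E'
from h import *
from cell import ctrl
c=ctrl.capture("wrist"); np.savez("pics/w2.npz",**c); cv2.imwrite("pics/w2.png",c["color"][:,:,::-1])
W=cloud(c); z=W[...,2]; s=ctrl.read_state()
a=(c["depth"]>0)&(z>7)&(z<40)&(np.hypot(W[...,0]-487,W[...,1]-18)<110)
P=W[a];print(len(P),P.mean(0).round(1),np.percentile(z[a],[5,50,95]).round(1),box(P)); v=np.argwhere(a);print(v.min(0),v.max(0))
print(s["position"])
E
```

```text
time_s: 13.3
position: [484.3, 18.4, 288.9]
tool_rot: [-0.0, 0.829, 0.559, -0.0]
ft_force: [0.7, 0.2, 0.2]
opening: 85.3
grasp_force: 0.0
time_s: 13.68
position: [484.6, 18.3, 289.0]
tool_rot: [-0.0, 0.852, 0.523, -0.0]
ft_force: [0.5, -0.1, -0.0]
opening: 85.4
grasp_force: 0.0
1692 [486.5  19.3  19.8] [17.5 19.9 22.3] [array([485.8,  18.8]), array([169.7,  29. ]), np.float64(62.9)]
[107 268] [230 290]
[484.66066794  18.2496163  289.06454797]
```

View pics/w2.png

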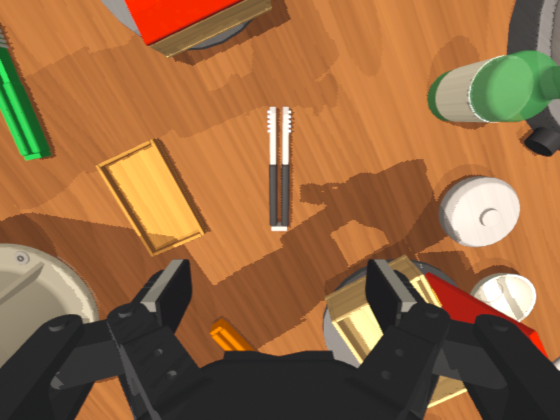

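The tongs lie at wrist pixels (280,168) with jaws up, aligned with the tool, and the surroundings are clear. Their centre is (486,19), yaw 63°, top 20–22.

```bash
python3 -m jog '[-0.4,0.08,3,0,0, 0,0,5,0,0, 0,0,5,0,0, 0,0,5,0,0, 0,0,5,0,0.2, 0,0,3,0,0.3, 0,0,1.5,0,0.3, 0,0,0,0,0.3]' && python3 -m jog '[0,0,0.2,0,1, 0,0,0,0,1, 0,0,0,0,1, 0,0,0,0,1, 0,0,0,0,1]'
```

```text
time_s: 14.72
position: [483.4, 14.3, 13.7]
tool_rot: [-0.0, 0.852, 0.523, -0.001]
ft_force: [-0.3, 0.6, 0.4]
opening: 59.8
grasp_force: 0.0
time_s: 15.35
position: [484.6, 14.4, 13.3]
tool_rot: [0.001, 0.853, 0.523, 0.001]
ft_force: [-1.3, 0.3, 6.2]
opening: 26.7
grasp_force: 59.7
```

```bash
python3 -m jog '[0,0,-1,0,1, 0,0,-3,0,1, 0,0,-5,0,1, 0,0,-5,0,1, 0,0,-5,0,1, 0,0,-3,0,1, 0,0,0,-0.15,1, 0,0,0,-0.15,1, 0,0,0,-0.15,1, 0,0,0,-0.127,1, 0,0,0,0,1]'
python3 - <<'E'
from h import *
from cell import ctrl
s=ctrl.read_state(); print(go(s,[535,-301,235],0.096), s["opening"],s["position"])
E
```

```text
time_s: 16.73
position: [483.3, 14.3, 232.7]
tool_rot: [0.0, 0.669, 0.743, 0.0]
ft_force: [0.1, -0.2, -2.6]
opening: 26.4
grasp_force: 59.5
(array([-31.9 ,   1.83,  -0.23]), np.float64(0.009)) 26.411501625585235 [483.32136314  14.33982374 232.67682199]
```

```bash
python3 -m jog '[-2,0.1,0,0.009,1, -4,0.2,0,0,1, -4,0.2,0,0,1, -4,0.2,0,0,1, -4,0.2,0,0,1, -4,0.2,0,0,1, -4,0.2,0,0,1, -3.5,0.2,0,0,1, -2,0.3,0,0,1, -0.4,0,0,0,1, 0,0,0,0,1]'
python3 - <<'E'
from h import *
from cell import ctrl
s=ctrl.read_state(); print(go(s,[535,-301,235],0.096),s["position"])
c=ctrl.capture("wrist"); cv2.imwrite("pics/w3.png",c["color"][:,:,::-1])
W=cloud(c); z=W[...,2]; d=c["depth"]>0
t=d&(z>200)&(z<260)&(abs(W[...,0]-535)<25)&(abs(W[...,1]+300)<100); P=W[t]; print("tongs",len(P),P.mean(0).round(1),np.percentile(P[:,2],[2,50,98]).round(1),box(P))
r=d&(abs(z-72)<4)&(abs(W[...,0]-541)<95)&(abs(W[...,1]+295)<130); print("rim",r.sum(),np.median(z[r]),box(W[r]))
f=d&(z>10)&(z<26)&(abs(W[...,0]-541)<55)&(abs(W[...,1]+295)<95);print("floor",f.sum(),np.median(z[f]))
E
```

```text
time_s: 18.1
position: [532.4, -300.6, 231.9]
tool_rot: [-0.0, 0.672, 0.74, 0.0]
ft_force: [-0.7, -0.6, -2.6]
opening: 26.6
grasp_force: 59.5
(array([-0.07,  0.25, -0.31]), np.float64(0.0)) [ 532.40326709 -300.56666194  231.9269493 ]
tongs 13124 [ 530.4 -275.3  238.7] [225.5 237.7 256. ] [array([ 531.5, -282.8]), array([ 48.1, 147.1]), np.float64(14.0)]
rim 3792 71.11107907940769 [array([ 540.6, -295.4]), array([142.2, 219.5]), np.float64(5.3)]
floor 8463 17.433778754045477
```

View pics/w3.png

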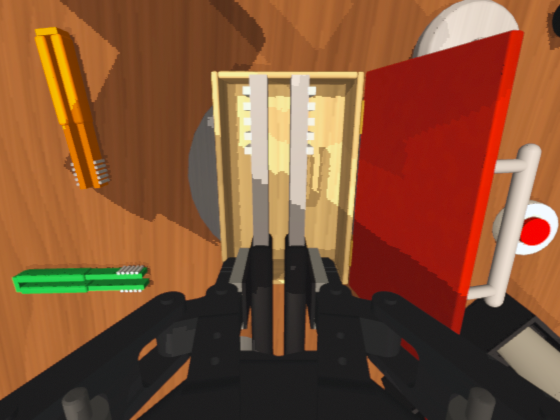

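The tongs are held level, central between the walls (pixels 225–350), with the lid still leaning back. Rim centre is (541,-295), rim at 71–72 and floor at 17–18, all as expected. Lowering.

```bash
python3 -m jog '[0,0.5,2,0,1, 0,0,4,0,1, 0,0,4,0,1, 0,0,3,0,1, 0,0,3,0,1, 0,0,2,0,1, 0,0,1.2,0,1, 0,0,0.4,0,1, 0,0,0,0,1]' && python3 -m jog '[0,0,0.2,0,1, 0,0,0.15,0,1, 0,0,0,0,1]'
```

```text
time_s: 19.27
position: [538.0, -301.1, 36.5]
tool_rot: [0.0, 0.672, 0.741, 0.0]
ft_force: [0.3, 0.4, -2.2]
opening: 26.5
grasp_force: 59.5
time_s: 19.65
position: [537.7, -301.0, 32.8]
tool_rot: [0.0, 0.672, 0.741, 0.0]
ft_force: [-0.1, 0.9, -1.9]
opening: 26.3
grasp_force: 59.5
```

```bash
python3 -m jog '[0,0,0.1,0,1, 0,0,0.1,0,1, 0,0,0,0,1]'
```

```text
time_s: 20.02
position: [537.7, -301.0, 31.3]
tool_rot: [0.0, 0.672, 0.741, 0.0]
ft_force: [-3.2, 1.3, 6.3]
opening: 26.6
grasp_force: 60.5
```

```bash
python3 -m jog '[0,0,0,0,0.55, 0,0,0,0,0.5, 0,0,0,0,0.5, 0,0,-1,0,0.5, 0,0,-2,0,0.5, 0,0,-4,0,0.5, 0,0,-5,0,0.5, 0,0,-5,0,0.5, 0,0,-5,0,0.5, 0,0,-2,0,0.5, 0,0,0,0,0.5]'
python3 - <<'E'
from h import *
from cell import ctrl
c=ctrl.capture("wrist"); s=ctrl.capture("scene")
cv2.imwrite("pics/w4.png",np.hstack([cv2.resize(c["color"][:,:,::-1],(400,300)),cv2.resize(s["color"][:,:,::-1],(400,300))]))
W=cloud(c); z=W[...,2]
f=(c["depth"]>0)&(z>30)&(z<60)&(abs(W[...,0]-541)<50)&(abs(W[...,1]+295)<98);P=W[f];print(P.mean(0).round(1),np.percentile(P[:,2],[5,50,95]),box(P))
E
```

```text
time_s: 21.4
position: [538.5, -301.4, 273.9]
tool_rot: [0.003, 0.672, 0.741, 0.001]
ft_force: [-0.1, 0.2, -0.1]
opening: 42.6
grasp_force: 0.0
[ 537.4 -296.1   37.9] [35.45065243 38.01080932 40.21211555] [array([ 537.5, -295.9]), array([ 28.8, 168.9]), np.float64(5.8)]
```

View pics/w4.png

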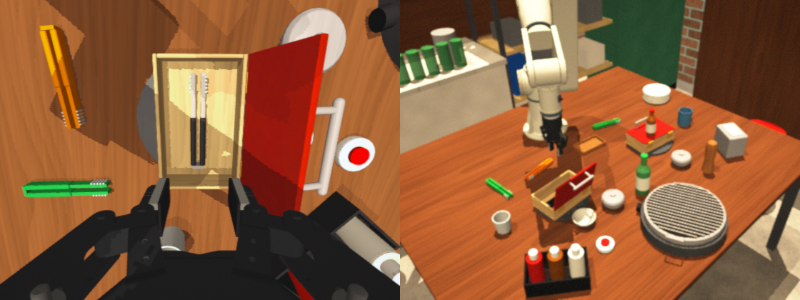

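The tongs lie flat on the floor of the case (left half ~198,120), at a level height of about 38. The lid leans back, the sauce bottle still stands on the other, shut case, and nothing else has moved.

```bash
python3 -c "
from cell import ctrl
print(ctrl.hand_in())"
```

```text
the job is handed in; nothing more can be done
None
```

The tongs lie flat on the floor of the case that had no bottle, its lid is leaning back open on its stop, and the last pictures showed the other case still shut with its bottle standing; the job was handed in at about 21 s.

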